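# Trip the hidden latch of a bench coupler and take out the pylon stub

### The arm

A 6-joint arm with a two-finger parallel gripper is mounted at the origin on a cart in front of the work surface, level with it; the furniture and walls round the work are solid. World frame = base frame: x ahead of the robot, y to its left, z up, the work surface at z = 0. Lengths are in mm, angles in degrees, forces in N, time in s.
With the tool pointing down it reaches from about 300 to 850 mm from the base axis. Payload 4.2 kg.
Tool frame: the origin (TCP) lies midway between the tips of the shut fingers; the grasp point (between the pads) lies 19 mm behind it; z points along the fingers, y is the line along which they close (so a half turn about z gives the same grasp; the last joint's range is limited). The gripper opens to 91 mm and grips with 3 to 60 N. Pads are 32 mm wide; open, the fingers measure 118 mm over their backs; the gripper's body (76 mm by 178 mm) begins 60 mm behind the grasp point.
Start: joints at [-71.391, 18.312, 89.639, -0, 72.044, -1.146], TCP at [194.359, -541.173, 213.976] pointing down, gripper open.
Joint ranges: [-177.97, 177.97], [-48.28, 115.42], [12.27, 149.76], [-77.06, 257.06], [2.81, 150.46], [-146.56, 146.56]. Speed limits (degrees/s): [147.25, 147.25, 180, 180, 180, 180].

### API

Orientations are given as [roll, pitch, yaw] about the fixed x, y, z axes, in that order (R = Rz(yaw) Ry(pitch) Rx(roll)).
In Python, from workcell import env gives the robot as it stands.
- The arm moves only by the shell command python3 drive.py FILE [OPENING] [FORCE], which reads ROWS from the file FILE. ROWS is one flat JSON list of numbers that holds 1 to 8 rows one after another, with no inner brackets; each row has 6 numbers: dx, dy, dz in shares of the most that a row can go, 1 being 50 mm, then a rotation vector rx, ry, rz in units of 5 degrees; each row shifts and turns the commanded pose from where the row before left it, along the tool's axes as they then stand; what a row does not reach is not made up. A row lasts 1/10 s, in which the tool goes at most 50 mm and 8.59 degrees, less where a joint would pass 70% of its speed; a pose out of reach is approached as far as the arm can. OPENING is the finger opening in mm, set as the command begins (- or left out keeps the last). The fingers move at their own pace and stop on an object; FORCE is the grip in N (left out, the last holds). Time passes only in rows, so rows that do not move let the fingers close. It prints the time, the measured TCP pose, the force, the opening and the grip force at its end. Input that does not fit is refused with a message, and nothing moves.
- env.state(): the state, without advancing time (a new reading comes with each control period).
- env.grab_frame(name): name is "scene" or "top"; returns the picture (400x640x3 uint8, blue, green, red); there is no depth.
- env.camera_model(name): a dict with "fx", "fy", "cx", "cy" (pixels), "T" (4x4, takes a point from camera to world coordinates). Camera axes: x right, y up, looking along -z (the intrinsics and any distortion apply to the point x, -y, -z); pixel columns grow to the right and rows downward; lengths in mm; the calibration is good to about 2 mm. A picture is of the moment at which its call begins. camera_model takes no time and is no camera call.
- env.job_done(): hands the job in; it is judged then, once.
The state is a dict: "time_s": time; "qpos": joint angles; "qvel": joint speeds; "effort": joint torques, N m; "ee_pos": TCP position; "ee_rot": TCP orientation; "force": force on the tool from outside, world axes, zero at the start; "torque": the same for the moment, N m; "gripper_width": finger opening in mm; "gripper_force": force on a finger pad.
Only numpy, scipy, OpenCV 4.12 (cv2) and the standard library are available. Lean on these libraries where they do the work, as an engineer would, in place of code of your own. Each camera call takes 0.05 s, during which the arm holds its last target. There are 200 camera calls.

### The job

The pylon stub is locked in the bench coupler, which can only be released with a tool. Push the screwdriver's shaft into the small hole in the coupler's barrel and press until the hidden spring latch gives and the stub pops up, but do not force the mechanism; then lay the screwdriver back on the bench clear of the coupler, lift the stub out and stand it upright on its spigot on the bare bench top. Do not knock the thread spool, the brown cup or the tube clamp about.

Things in the scene. Friction and masses are not known exactly. Their poses are not given: they have to be found in the camera images.
- coupler: Quick-change coupler bolted to the bench (cannot move): grey base plate (x -85 to +65 mm, y -60 to +60, 12 mm thick) under a silver block (x -35 to +35, y -34 to +34, top 110 mm above the bench). Origin: on the bench under the axis of the vertical socket in the block's top. From the block's -x side a dark round barrel, 29 mm thick, juts out to x = -70 mm, its axis 73 mm high.
- hole (a point): Centre of the access hole's mouth in the barrel's end; axes as the coupler's. The level hole runs along +x: 11 mm wide, countersunk to 16 mm over the first 3 mm. Out of sight, 12 to 40 mm behind the mouth (differs each time), a rod meets the latch. Pushed on it gives against a spring (5 to 13 N), frees the stub after 4 to 7 mm, and stops hard after 9 mm; over 30 N would force it.
- socket (a point): Centre of the mouth of the vertical socket (29 mm bore) in the coupler's top, 110 mm above the bench; axes as the coupler's. The stub's spigot is locked in it. When the latch lets go, an ejector spring lifts the stub by 20 mm; it then stays up by itself, loose in the socket, also after the tool is withdrawn.
- stub: Pylon stub, 128 mm tall, about 0.35 kg. Origin: centre of the flat end of its spigot (the bottom); z up along its axis. From below: steel spigot 26 mm in diameter to 50 mm, dark flange 52 mm to 58 mm, dark collar 37 mm to 72 mm, silver tube 30 mm in diameter from 72 to 128 mm (grip it there). Locked, the origin is 60 mm above the bench. It can stand freely on its spigot.
- driver: Slotted screwdriver with a red handle, 205 mm long, 0.09 kg, lying loose on the bench, its tip at first roughly away from the robot. Origin: middle of its length, on its underside; the tip is at y = -103 mm, z up; its axis is 13 mm above the underside. Handle 26 mm thick from y = 8 to 103 mm, steel shaft 6 mm thick from y = -103 to 8 mm.
- driver_tip (a point): The end of the screwdriver's shaft, on its axis; axes as the screwdriver's (the shaft points along -y).
- spool: Bystander: wooden spool of black thread, 42 mm in diameter, 50 mm tall, standing. Origin: centre of its underside.
- brown_cup: Bystander: light brown liner cup, 72 mm in diameter, 75 mm tall, standing. Origin: centre of its underside.
- clamp_ring: Bystander: silver pylon tube clamp, 42 x 52 x 34 mm, standing on its ring. Origin: centre of its underside.

How it is judged:
By the outcome, as a careful person would: the job done as asked, in the order asked, and still so for the second after the job is handed in, with the robot touching nothing.
It also fails if it takes over 54 s, if anything falls off the work surface, if the arm or the gripper's body presses on something with over 40 N, if the wrist force passes 120 N, or if a joint passes its speed limit or range.

## Working session

There is one attempt and no reset: what is moved stays moved. The work goes in short steps, Python scripts to look and compute and a shell command to move; the robot and the scene stay as the last step left them, time stands still between calls to the robot, and variables do not carry over. Pictures are saved under pics/ and viewed, at most 10 in all, crops included, and the job is handed in when it is done.

```bash
ls; mkdir -p pics; python3 - <<'E'
from workcell import env
import cv2,numpy as np
for n in("scene","top"):
    cv2.imwrite(f"pics/{n}0.png",env.grab_frame(n)); m=env.camera_model(n); print(n,{k:(np.round(v,4).tolist() if k=="T" else v) for k,v in m.items()})
print(env.state())
E
```

```text
drive.py
pics
workcell.py
scene {'fx': 409.60427202772695, 'fy': 409.60427202772695, 'cx': 324.0384793678646, 'cy': 196.423369921978, 'T': [[-0.8875, 0.3059, -0.3446, 231.5577], [-0.4607, -0.6083, 0.6464, 685.7902], [-0.0119, 0.7324, 0.6808, 817.6981], [0.0, 0.0, 0.0, 1.0]]}
top {'fx': 520.1044663672943, 'fy': 520.1044663672943, 'cx': 321.3345383557984, 'cy': 189.51851194547103, 'T': [[0.0232, 0.9977, -0.0643, 512.2176], [-0.9994, 0.0247, 0.0232, 4.6789], [0.0247, 0.0637, 0.9977, 1359.3303], [0.0, 0.0, 0.0, 1.0]]}
{'time_s': 0.1, 'qpos': array([-7.13905709e+01,  1.83493314e+01,  8.96971833e+01, -2.28003780e-03,
        7.20455763e+01, -1.14566811e+00]), 'qvel': array([-0.02623506, -0.12658941, -0.12287853, -0.05298722,  0.12470988,
       -0.03036673]), 'effort': array([ 7.29838339e-04, -4.13331699e+01, -2.32510579e+01,  7.28594698e-02,
        4.21680522e-02, -5.27271914e-05]), 'ee_pos': array([ 194.20056892, -540.74401072,  213.20592818]), 'ee_rot': array([-1.79907884e+02,  3.26140826e-04,  1.97558020e+01]), 'force': array([-0.47839215, -0.55999007, -0.16585786]), 'torque': array([ 0.03453078, -0.03511569, -0.01924832]), 'gripper_force': 0.0, 'gripper_width': 91.02934717527177}
```

View pics/scene0.png

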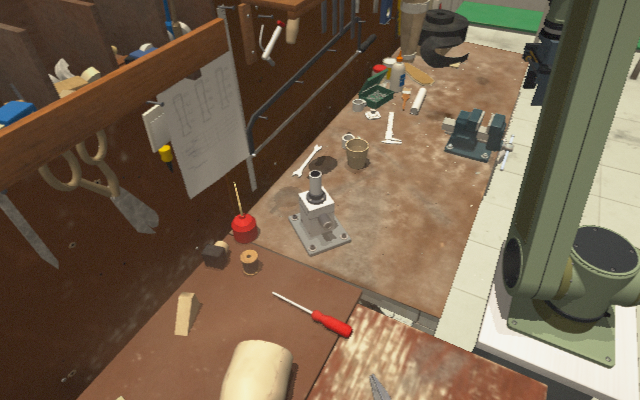

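View pics/top0.png

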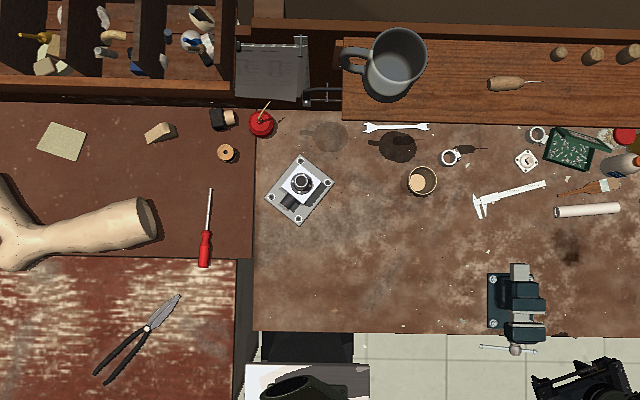

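The scene view shows the coupler at (318,220) with the stub at (316,185), the driver from (273,293) to (350,330), the spool at (249,262) and the cup at (356,153). In the top view the coupler is at (300,190) with its barrel pointing lower left. The driver runs from (211,190) to (204,265), the spool is at (227,153), the cup at (422,181) and the clamp at (450,157).

```bash
python3 - <<'E'
import cv2,numpy as np
t=cv2.imread("pics/top0.png");s=cv2.imread("pics/scene0.png")
a=cv2.resize(t[140:280,190:350],None,fx=4.5,fy=4.5,interpolation=cv2.INTER_CUBIC)[:590]
b=cv2.resize(s[160:345,230:365],None,fx=3.2,fy=3.2,interpolation=cv2.INTER_CUBIC)
cv2.imwrite("pics/a.png",a);cv2.imwrite("pics/b.png",b)
E
cat > geo.py <<'E'
import numpy as np
from workcell import env
M={n:env.camera_model(n) for n in("scene","top")}
def ray(n,p):
    m=M[n];T=np.array(m["T"]);d=np.array([(p[0]-m["cx"])/m["fx"],-(p[1]-m["cy"])/m["fy"],-1.])
    d=T[:3,:3]@d;return T[:3,3],d/np.linalg.norm(d)
def plane(n,p,z):
    o,d=ray(n,p);return o+d*(z-o[2])/d[2]
def tri(ps,pt):
    (o1,d1),(o2,d2)=ray("scene",ps),ray("top",pt)
    s=np.linalg.lstsq(np.c_[d1,-d2],o2-o1,rcond=None)[0]
    a,b=o1+s[0]*d1,o2+s[1]*d2;return (a+b)/2,np.linalg.norm(a-b)
def pix(n,P):
    m=M[n];T=np.array(m["T"]);c=T[:3,:3].T@(np.array(P)-T[:3,3]);return np.array([m["cx"]-m["fx"]*c[0]/c[2],m["cy"]+m["fy"]*c[1]/c[2]])
E
```

```text
(no output)
```

View pics/a.png

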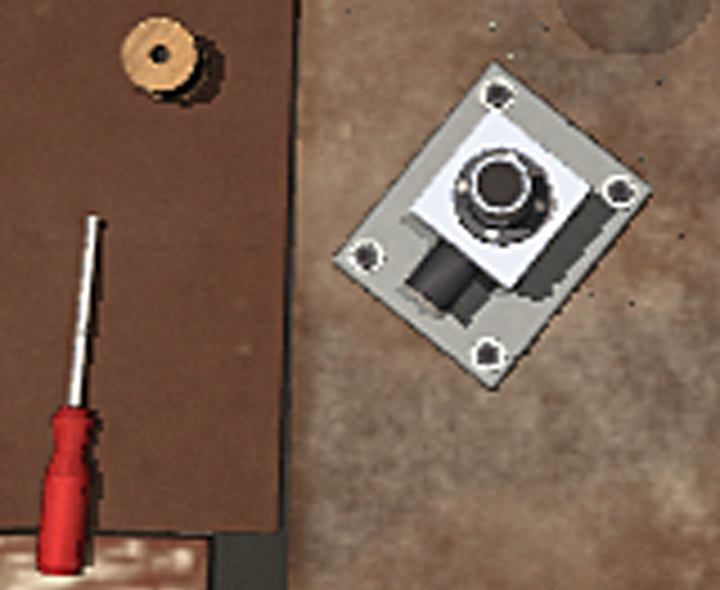

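View pics/b.png

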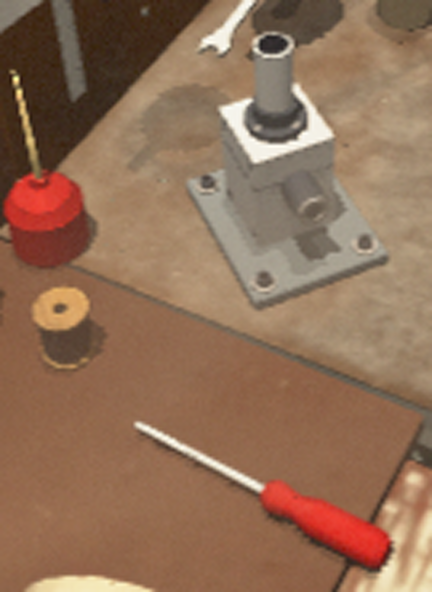

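```bash
python3 - <<'E'
from geo import *
import cv2
A=lambda x,y:(190+(x+.5)/4.5-.5,140+(y+.5)/4.5-.5)
B=lambda x,y:(230+(x+.5)/3.2-.5,160+(y+.5)/3.2-.5)
np.set_printoptions(precision=1,suppress=True)
for n,b,a in [("cornL",(258,303),(334,258)),("cornBot",(386,257),(492,388)),("cornFar",(188,182),(497,62)),("blk left",(254,165),(415,212)),("blk near",(334,137),(515,288)),("stubtop",(274,43),(502,182)),("drvtip",(136,424),(94,217)),("drvend",(380,556),(60,572))]:
    print(n,*tri(B(*b),A(*a)))
C=[plane("top",A(*a),12) for a in((497,62),(650,190),(492,388),(334,258))]
C=np.array(C)[:,:2];print(C, [np.linalg.norm(C[i]-C[i-1]) for i in range(4)])
# x axis of coupler: from lower-left edge (C2,C3) to upper-right (C0,C1)
ux=(C[0]-C[3]+C[1]-C[2]);ux/=np.linalg.norm(ux);print("yaw",np.degrees(np.arctan2(ux[1],ux[0])))
uy=C[3]-C[2]+C[0]-C[1];uy/=np.linalg.norm(uy);print(np.degrees(np.arctan2(uy[1],uy[0]))-90)
print("origin",C.mean(0)+10*ux,"hole",C.mean(0)-60*ux)
K=[plane("top",A(*a),110)[:2] for a in((497,108),(590,188),(515,288),(413,210))]
print("blk",np.mean(K,0),[np.linalg.norm(K[i]-K[i-1]) for i in range(4)],[np.degrees(np.arctan2(*(K[i]-K[i-1])[::-1])) for i in range(4)])
print("hole scene",plane("scene",B(315,207),73))
for n in M:
    im=cv2.imread(f"pics/{n}0.png").astype(int);b,g,r=im[...,0],im[...,1],im[...,2]
    m=((r>100)&(r>2.2*g)&(r>2.2*b)).astype(np.uint8)
    k,l,st,ce=cv2.connectedComponentsWithStats(m)
    for i in range(1,k):
        if st[i,4]>60:
            ys,xs=np.where(l==i);print(n,st[i],ce[i])
E
```

```text
cornL [575.5 121.8   5.7] 2.0033410402360525
cornBot [504.5  29.5   2.8] 1.9731875178878227
cornFar [693.1  31.3   5.2] 0.5644390681478758
blk left [599.2  71.9 104.3] 3.8610989702691625
blk near [558.9  16.8 104.5] 1.9771093725722693
stubtop [607.8  23.4 187.2] 0.4451015609724467
drvtip [597.5 261.    8.3] 2.1384807504985455
drvend [395.3 273.4   7.1] 4.421681959030739
[[692.   31. ]
 [619.9 -59.3]
 [503.7  29. ]
 [576.1 121.7]] [np.float64(147.13111158685786), np.float64(115.50397203748814), np.float64(145.92891092138834), np.float64(117.63088272446853)]
yaw -37.63353625700743
-38.31158176117214
origin [605.8  24.5] hole [550.4  67.2]
blk [605.6  23.5] [np.float64(70.80035575676759), np.float64(65.81290979549134), np.float64(66.90752763393529), np.float64(68.62507253475604)] [np.float64(-37.822113519358545), np.float64(-129.3846000190202), np.float64(144.57868227223244), np.float64(53.97910600940525)]
hole scene [552.5  64.7  73. ]
scene [373  65  13   8  74] [378.6  67.8]
scene [231 213  25  30 500] [242.4 226.5]
scene [311 310  41  27 471] [332.1 323.2]
top [248 110  25  25 341] [258.8 124.4]
top [615 129  22  15 274] [625.5 135.4]
top [198 230  12  38 302] [203.6 249.9]
```

```bash
cat >> geo.py <<'E'
from scipy.spatial.transform import Rotation as Ro
def go(p,yaw=None):
    """delta in tool axes from measured pose to TCP p, tool down with yaw"""
    s=env.state();R=Ro.from_euler("xyz",s["ee_rot"],degrees=True)
    d=R.inv().apply(np.array(p)-s["ee_pos"])
    r=np.zeros(3) if yaw is None else (R.inv()*Ro.from_euler("xyz",[180,0,yaw],degrees=True)).as_rotvec(degrees=True)
    print("t",s["time_s"],"pos",s["ee_pos"].round(1),s["ee_rot"].round(1),"F",s["force"].round(1),"w",round(s["gripper_width"],1),"-> d",d.round(1),"rot",r.round(1))
E
python3 - <<'E'
from geo import *
import cv2
im=cv2.imread("pics/top0.png").astype(int);b,g,r=im[...,0],im[...,1],im[...,2]
m=((r>100)&(r>2.2*g)&(r>2.2*b));m[:, :190]=0;m[:,220:]=0
ys,xs=np.where(m);P=np.array([plane("top",p,13)[:2] for p in zip(xs,ys)])
c=P.mean(0);v=np.linalg.svd(P-c)[2][0];print("handle c",c,"ang",np.degrees(np.arctan2(v[1],v[0])),(P-c)@v@np.ones(1) if 0 else (np.ptp((P-c)@v)))
t=plane("top",(190+94/4.5,140+217/4.5),13);print("tip",t,"ang c-tip",np.degrees(np.arctan2(*(t[:2]-c)[::-1])),np.linalg.norm(t[:2]-c))
u=(t[:2]-c)/np.linalg.norm(t[:2]-c);g=t[:2]-153*u;print("grasp",g)
go([g[0],g[1],214])
E
```

```text
handle c [436.63351001 271.38411941] ang 176.34107852186537 94.68615590740876
tip [595.27192193 258.56837721  13.        ] ang c-tip -4.618659176849711 159.15523549443
grasp [442.76875765 270.88847808]
t 0.1 pos [ 194.2 -540.7  213.2] [-179.9    0.    19.8] F [-0.5 -0.6 -0.2] w 91.0 -> d [ 5.083e+02 -6.798e+02  3.000e-01] rot [0. 0. 0.]
```

The rows are not in the units I measure in: shifts go in shares of 50 mm and turns go in units of 5 degrees. I convert before sending: 28 mm is 0.56, -37.5 mm is -0.75.

```bash
echo '[0.56,-0.75,0,0,0,0,0.56,-0.75,0,0,0,0,0.56,-0.75,0,0,0,0,0.56,-0.75,0,0,0,0,0.56,-0.75,0,0,0,0,0.56,-0.75,0,0,0,0,0.56,-0.75,0,0,0,0,0.56,-0.75,0,0,0,0]' > mv.in && python3 drive.py mv.in 70 50
echo '[0.56,-0.75,0,0,0,0,0.56,-0.75,0,0,0,0,0.56,-0.75,0,0,0,0,0.56,-0.75,0,0,0,0,0.56,-0.75,0,0,0,0,0.56,-0.75,0,0,0,0,0.56,-0.75,0,0,0,0,0.56,-0.75,0,0,0,0]' > mv.in && python3 drive.py mv.in
echo '[0,0,0,0,0,-1.7,0,0,0,0,0,-1.7,0,0,0,0,0,-1.7,0,0,0,0,0,-1.7,0,0,0,0,0,-1.7,0,0,0,0,0,-1.7,0,0,0,0,0,-1.7,0,0,0,0,0,-1.7]' > mv.in && python3 drive.py mv.in
echo '[0,0,0,0,0,-1.7,0,0,0,0,0,-1.7,0,0,0,0,0,-1.7,0,0,0,0,0,-1.7,0,0,0,0,0,-1.7,0,0,0,0,0,-1.7,0,0,0,0,0,-1.7,0,0,0,0,0,-1.7]' > mv.in && python3 drive.py mv.in
python3 -c "
from geo import *
go([442.8,270.9,100],175.6)"
```

```text
time_s: 0.9
ee_pos: [303.6, -181.3, 213.8]
ee_rot: [180.0, -0.0, 19.7]
force: [0.6, 0.5, -0.2]
gripper_width: 70.0
gripper_force: 0.0
time_s: 1.7
ee_pos: [413.1, 177.0, 213.7]
ee_rot: [180.0, 0.0, 19.8]
force: [1.2, -1.6, -0.1]
gripper_width: 70.2
gripper_force: 0.0
time_s: 2.5
ee_pos: [412.9, 174.8, 213.5]
ee_rot: [-180.0, 0.0, 88.1]
force: [1.3, 0.7, 0.1]
gripper_width: 70.2
gripper_force: 0.0
time_s: 3.3
ee_pos: [412.9, 174.8, 213.6]
ee_rot: [-180.0, -0.0, 156.1]
force: [0.2, -0.5, -1.0]
gripper_width: 69.9
gripper_force: 0.0
t 3.3 pos [412.9 174.8 213.6] [-180.    -0.   156.1] F [ 0.2 -0.5 -1. ] w 69.9 -> d [ 11.5 100.  113.5] rot [ -0.   -0.  -19.5]
```

In the tool's units: 34 mm is 0.68, 33 mm is 0.66, -6.5 degrees is -1.3.

```bash
echo '[0.08,0.66,0.6,0,0,0,0.08,0.66,0.6,0,0,0,0.07,0.68,0.6,0,0,0,0,0,0.24,0,0,-1.3,0,0,0.24,0,0,-1.3,0,0,0,0,0,-1.3,0,0,0,0,0,0]' > mv.in && python3 drive.py mv.in
python3 -c "
from geo import *
go([442.8,270.9,2],175.6)
import cv2
cv2.imwrite('pics/c.png',cv2.resize(env.grab_frame('scene')[240:390,230:400],None,fx=3,fy=3))"
```

```text
time_s: 4.0
ee_pos: [443.3, 270.7, 99.0]
ee_rot: [-179.9, -0.1, 175.3]
force: [-0.5, 0.1, 0.7]
gripper_width: 70.0
gripper_force: 0.0
t 4.0 pos [443.3 270.7  99. ] [-1.799e+02 -1.000e-01  1.753e+02] F [-0.5  0.1  0.7] w 70.0 -> d [ 0.4  0.3 97. ] rot [-0.1 -0.1 -0.3]
```

View pics/c.png

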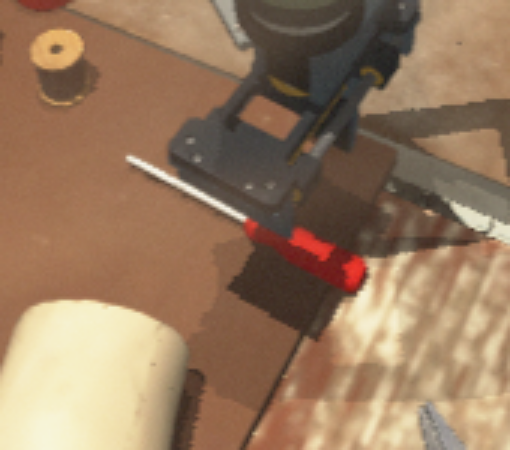

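The gripper is over the red handle (crop 300,245), with a finger on each side of it, so I go down.

```bash
echo '[0,0,0.6,0,0,0,0,0,0.6,0,0,0,0,0,0.4,0,0,0,0,0,0.18,0,0,0,0,0,0.08,0,0,0,0,0,0.04,0,0,0,0,0,0,0,0,0]' > mv.in && python3 drive.py mv.in
echo '[0,0,0,0,0,0,0,0,0,0,0,0,0,0,0,0,0,0,0,0,0,0,0,0,0,0,0,0,0,0]' > mv.in && python3 drive.py mv.in 5 60
```

```text
time_s: 4.75
ee_pos: [444.4, 271.2, 5.7]
ee_rot: [180.0, 0.1, 175.2]
force: [-0.0, 0.0, 0.1]
gripper_width: 69.6
gripper_force: 0.0
time_s: 5.25
ee_pos: [443.8, 270.8, 5.0]
ee_rot: [180.0, 0.0, 175.3]
force: [-0.5, 0.2, 1.0]
gripper_width: 32.7
gripper_force: 0.0
```

```bash
echo '[0,0,0,0,0,0,0,0,0,0,0,0,0,0,0,0,0,0]' > mv.in && python3 drive.py mv.in 5 60
echo '[0,0,-0.3,0,0,0,0,0,-0.7,0,0,0,0,0,-0.7,0,0,0,0,0,-0.3,0,0,0,0,0,0,0,0,0,0,0,0,0,0,0]' > mv.in && python3 drive.py mv.in
python3 - <<'E'
from geo import *
u=np.array([.791,-.612]);h=np.array([551,67])
g=h-u*(153+40); print(g)
go([g[0],g[1],105],142.3)
import cv2
for n,sl in(("scene",np.s_[150:345,225:400]),("top",np.s_[140:280,170:330])):
    im=env.grab_frame(n);cv2.imwrite(f"pics/d_{n}.png",im)
E
```

```text
time_s: 5.55
ee_pos: [443.8, 270.8, 4.9]
ee_rot: [-180.0, 0.0, 175.3]
force: [-0.7, -0.5, 1.1]
gripper_width: 25.8
gripper_force: 60.0
time_s: 6.15
ee_pos: [443.3, 270.5, 104.3]
ee_rot: [-180.0, -0.0, 175.3]
force: [-1.2, -0.2, -1.4]
gripper_width: 25.7
gripper_force: 60.0
[398.337 185.116]
t 6.15 pos [443.3 270.5 104.3] [-180.    -0.   175.3] F [-1.2 -0.2 -1.4] w 25.7 -> d [ 37.7 -88.8  -0.6] rot [-0. -0. 33.]
```

```bash
echo '[0.26,-0.6,0,0,0,0,0.26,-0.6,0,0,0,0,0.24,-0.58,0,0,0,0,0,0,0,0,0,1.64,0,0,0,0,0,1.64,0,0,0,0,0,1.64,0,0,0,0,0,1.64,0,0,0,0,0,0]' > mv.in && python3 drive.py mv.in
python3 - <<'E'
from geo import *
import cv2
go([398.3,185.1,65],142.3)
a=env.grab_frame("scene");b=env.grab_frame("top")
cv2.imwrite("pics/e_s.png",a);cv2.imwrite("pics/e_t.png",b)
s=env.state();R=Ro.from_euler("xyz",s["ee_rot"],degrees=True)
tip=s["ee_pos"]+R.apply([-153,0,-8]);print("exp tip",tip,pix("scene",tip),pix("top",tip),"hole",pix("scene",[551,67,73]),pix("top",[551,67,73]))
A=cv2.resize(a[185:285,250:350],None,fx=4,fy=4,interpolation=cv2.INTER_CUBIC);B=cv2.resize(b[150:250,230:330],None,fx=4,fy=4,interpolation=cv2.INTER_CUBIC)
cv2.imwrite("pics/e.png",np.hstack([A,B])[:600])
E
```

```text
time_s: 7.05
ee_pos: [397.8, 184.9, 103.8]
ee_rot: [-179.9, -0.1, 142.5]
force: [0.5, -0.3, -1.1]
gripper_width: 25.8
gripper_force: 60.0
t 7.05 pos [397.8 184.9 103.8] [-1.799e+02 -1.000e-01  1.425e+02] F [ 0.5 -0.3 -1.1] w 25.8 -> d [-0.3  0.6 38.8] rot [-0.1 -0.1  0.2]
exp tip [519.61533925  92.15667705 111.93137626] [335.17791928 225.20343721] [271.91369705 218.78698356] hole [328.22664669 225.14124475] [283.59457251 206.41970589]
```

View pics/e.png

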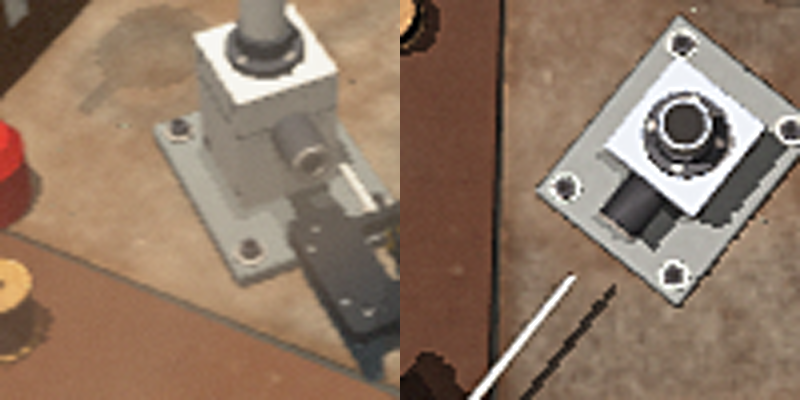

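Scene half: the tip is at crop (343,165) and the hole at (312,162), both within about 1 px of prediction. Top half: the tip is at (573,277) and the barrel end near (620,229). I refine the relative position numerically.

```bash
python3 - <<'E'
from geo import *
import cv2
np.set_printoptions(precision=2,suppress=True)
a=cv2.imread("pics/e_s.png");b=cv2.imread("pics/e_t.png")
ga=cv2.cvtColor(a,6);gb=cv2.cvtColor(b,6)
print(ga[216:236,318:342])
print(gb[196:224,268:296])
# shaft line in top view
m=(gb>190);m[:215]=0;m[:,:225]=0;m[:,280:]=0;m[262:]=0
ys,xs=np.where(m);P=np.c_[xs,ys].astype(float);W=np.array([plane("top",p,112)[:2] for p in P]);c=W.mean(0);v=np.linalg.svd(W-c)[2][0];v*=np.sign(v[0])
print(len(W),c,"dir",np.degrees(np.arctan2(v[1],v[0])),"rms",((W-c)@[-v[1],v[0]]).std(),"tip",c+v*((W-c)@v).max())
E
```

```text
[[117 108 111 120 120 121 118 117 114 108 110 122 129 132 130 135 157 163
  153 153 155 159 158 159]
 [100 105 111 117 119 118 119 119 118 114 105 116 131 134 132 135 156 169
  164 158 158 158 155 158]
 [ 97 103 113 116 116 119 122 118 117 116 110 109 119 133 130 131 153 173
  163 155 155 160 156 153]
 [ 92 103 107 115 116 121 121 121 120 116 112 111 112 125 130 130 146 167
  172 158 152 162 160 154]
 [101  96 101 107 115 115 121 123 121 124 117 111 110 118 133 128 122 142
  170 170 156 155 160 163]
 [113  93 102 109 114 117 121 121 126 127 134 146 136 115 122 128 123 117
  144 172 163 158 165 169]
 [115  98  96 106 109 116 120 133 164 195 182 149 133 127 121 120 118 113
  142 169 174 165 159 166]
 [128 112  97 101 108 112 136 165 152 117 111 110 108 111 118 126 121 114
  114 145 173 171 170 170]
 [126 116  99 100 106 122 146 140 107  99  94  90 100 107 114 120 122 115
  113 143 169 170 166 163]
 [127 122 117 104 102 137 141 108  96  93  92  90  99 110 116 122 123 134
  136 119 148 171 173 168]
 [131 129 124 115 105 122 122 102  90  91  87 100 115 121 118 128 152 216
  219 170 171 17
[... 3580 characters left out ...]
74  97 182 191 184 181 217 255]
 [115 122 107 124 255 237 116 118 120 124 130 133 134 134 130 130 130 125
  120 118 118 111  70 152 199 177 191 255]
 [116 107  97 254 255 116 121 119 122 127 131 135 135 134 133 132 134 128
  125 128 127 128 128  85 163 189 198 255]
 [ 76  91 204 255 141 115 123 125 121 128 132 132 134 134 125  55 132 129
  133 129 125 120 123 115  68 138 189 222]
 [ 79 185 255 215  79 119 123 121 118 124 126 125 131 130  45  57 132 124
  127 129 126 124 123 124 117  68 115 177]
 [152 255 226  76 113 121 125 115 120 119 120 121 114  42  45  55 125 124
  127 130 126 124 117 121 120 126 114  93]]
80 [474.18 125.1 ] dir -37.24496835766189 rms 1.19362201369732 tip [519.82  90.4 ]
```

```bash
python3 - <<'E'
from geo import *
h,e=tri((327.2,225),(285,205.3));t,e2=tri((335.2,225.7),(272.7,218.7))
print(h,e,t,e2)
d=t-h
for yaw in(-37.7,):
    u=np.array([np.cos(np.radians(yaw)),np.sin(np.radians(yaw))]);n=np.array([-u[1],u[0]])
    print("rel along",d[:2]@u,"lateral",d[:2]@n,"dz",d[2])
    for o in([605.7,24],):print("tip lateral vs origin",(t[:2]-o)@n,"hole lateral vs origin",(h[:2]-o)@n,(h[:2]-o)@u, "kin tip lateral",([519.6-o[0],92.2-o[1]])@n)
E
```

```text
[554.60913246  64.08684048  68.93179738] 1.3841857887689029 [520.07277913  90.60563382 108.49943468] 0.40474320238389666
rel along -43.542934700099494 lateral -0.13762057447966924 dz 39.56763730399598
tip lateral vs origin 0.3365839704765605 hole lateral vs origin 0.47420454495622977 -64.93848362368638 kin tip lateral 1.3089667883827403
```

In the tool's units: -6 mm is -0.12, 15 mm is 0.3.

```bash
echo '[0,0,0.3,0,0,0,0,0,0.3,0,0,0,0,0,0.18,0,0,0,0,0,0,0,0,0,-0.24,0,0,0,0,0,-0.24,0,0,0,0,0,-0.12,0,0,0,0,0,0,0,0,0,0,0]' > mv.in && python3 drive.py mv.in
python3 - <<'E'
from geo import *
import cv2
go([398.3,185.1,65],142.3)
a=env.grab_frame("scene");b=env.grab_frame("top")
A=cv2.resize(a[200:260,295:355],None,fx=6.6,fy=6.6,interpolation=cv2.INTER_CUBIC);B=cv2.resize(b[185:245,250:310],None,fx=6.6,fy=6.6,interpolation=cv2.INTER_CUBIC)
cv2.imwrite("pics/f.png",np.hstack([A,B]))
E
```

```text
time_s: 7.95
ee_pos: [423.8, 166.5, 66.4]
ee_rot: [179.9, 0.1, 142.4]
force: [-0.2, -0.5, -1.4]
gripper_width: 25.8
gripper_force: 60.0
t 7.95 pos [423.8 166.5  66.4] [1.799e+02 1.000e-01 1.424e+02] F [-0.2 -0.5 -1.4] w 25.8 -> d [31.5 -0.8  1.3] rot [0.1 0.1 0.1]
```

View pics/f.png

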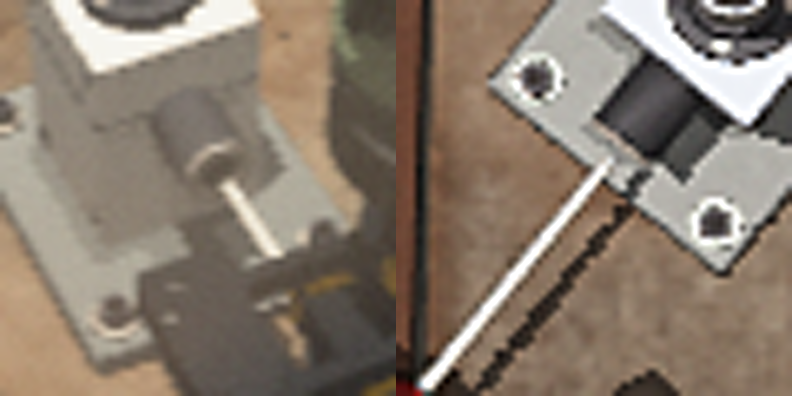

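Both halves show the shaft pointing straight at the hole: the tip is at (225,182) against a hole at (212,162) in the scene half, and the top line meets the barrel-end centre at (629,138). I go in.

```bash
echo '[0,0,0.02,0,0,0,-0.1,0,0,0,0,0,-0.1,0,0,0,0,0,-0.06,0,0,0,0,0,-0.06,0,0,0,0,0,0,0,0,0,0,0]' > mv.in && python3 drive.py mv.in
echo '[-0.04,0,0,0,0,0,-0.04,0,0,0,0,0,-0.02,0,0,0,0,0,0,0,0,0,0,0]' > mv.in && python3 drive.py mv.in
```

```text
time_s: 8.65
ee_pos: [435.7, 157.1, 65.0]
ee_rot: [180.0, 0.0, 142.4]
force: [0.0, 0.4, -1.2]
gripper_width: 25.8
gripper_force: 60.0
time_s: 9.05
ee_pos: [438.2, 154.9, 65.0]
ee_rot: [-180.0, -0.1, 142.4]
force: [-3.9, 4.8, 1.4]
gripper_width: 25.5
gripper_force: 60.0
```

```bash
echo '[-0.02,0,0,0,0,0,0,0,0,0,0,0]' > mv.in && python3 drive.py mv.in
echo '[-0.02,0,0,0,0,0,0,0,0,0,0,0]' > mv.in && python3 drive.py mv.in
```

```text
time_s: 9.25
ee_pos: [438.3, 154.7, 65.0]
ee_rot: [-180.0, -0.2, 142.4]
force: [-5.6, 7.2, 3.5]
gripper_width: 25.7
gripper_force: 60.0
time_s: 9.45
ee_pos: [438.9, 154.2, 65.0]
ee_rot: [-180.0, -0.2, 142.4]
force: [-6.4, 6.8, 2.9]
gripper_width: 25.6
gripper_force: 60.0
```

```bash
python3 - <<'E'
from geo import *
import cv2
a=env.grab_frame("scene");b=env.grab_frame("top")
A=cv2.resize(a[200:260,295:355],None,fx=6.6,fy=6.6,interpolation=cv2.INTER_CUBIC);B=cv2.resize(b[185:245,250:310],None,fx=6.6,fy=6.6,interpolation=cv2.INTER_CUBIC)
cv2.imwrite("pics/g.png",np.hstack([A,B]))
E
```

```text
(no output)
```

View pics/g.png

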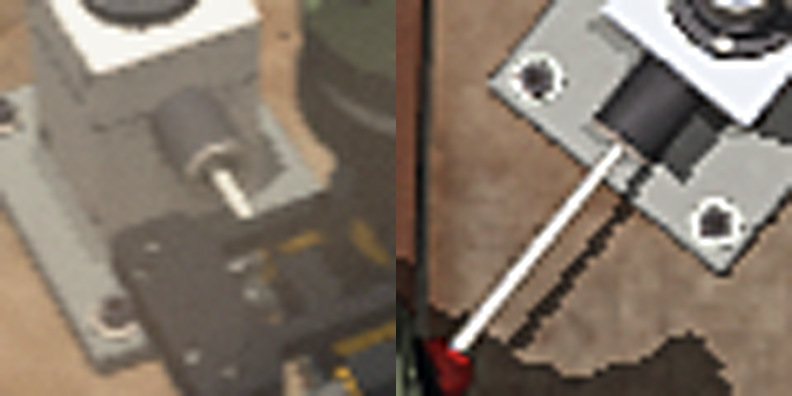

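The top half shows the handle front at (460,350) and the shaft disappearing at (620,146). About 12 mm of shaft is inside the barrel, so the tip is on the rod. I keep pressing gently.

```bash
echo '[-0.02,0,0,0,0,0,0,0,0,0,0,0]' > mv.in && python3 drive.py mv.in
echo '[-0.02,0,0,0,0,0,0,0,0,0,0,0]' > mv.in && python3 drive.py mv.in
```

```text
time_s: 9.75
ee_pos: [439.6, 153.6, 65.0]
ee_rot: [-180.0, -0.2, 142.4]
force: [-6.3, 8.6, 4.5]
gripper_width: 25.9
gripper_force: 60.0
time_s: 9.95
ee_pos: [440.3, 153.0, 65.0]
ee_rot: [-180.0, -0.2, 142.4]
force: [-5.9, 7.3, 3.2]
gripper_width: 25.4
gripper_force: 60.0
```

```bash
cat > chk.py <<'E'
from geo import *
import cv2
a=cv2.imread("pics/e_s.png")[150:212,300:332].astype(int);b=env.grab_frame("scene")[150:212,300:332].astype(int)
print("stub diff",np.abs(a-b).mean().round(1))
E
python3 chk.py; echo '[-0.02,0,0,0,0,0,0,0,0,0,0,0]' > mv.in && python3 drive.py mv.in; python3 chk.py
echo '[-0.02,0,0,0,0,0,0,0,0,0,0,0]' > mv.in && python3 drive.py mv.in; python3 chk.py
```

```text
stub diff 6.1
time_s: 10.2
ee_pos: [441.5, 152.3, 65.1]
ee_rot: [-180.0, -0.2, 142.5]
force: [-4.4, 6.7, 2.0]
gripper_width: 25.7
gripper_force: 60.0
stub diff 15.8
time_s: 10.45
ee_pos: [442.3, 151.6, 65.0]
ee_rot: [-180.0, -0.2, 142.5]
force: [-5.0, 6.7, 2.4]
gripper_width: 25.7
gripper_force: 60.0
stub diff 14.9
```

The picture difference jumped, so the stub popped. I withdraw the driver and check.

```bash
echo '[0.1,0,0,0,0,0,0.2,0,0,0,0,0,0.3,0,0,0,0,0,0.4,0,0,0,0,0,0.2,0,0,0,0,0,0,0,0,0,0,0]' > mv.in && python3 drive.py mv.in
python3 - <<'E'
from geo import *
import cv2
go([443.8,270.8,80],175.3)
a=env.grab_frame("scene");b=env.grab_frame("top")
cv2.imwrite("pics/h_s.png",a);cv2.imwrite("pics/h_t.png",b)
for z in(188,208):print(z,pix("scene",[606,23.7,z]),pix("top",[606,23.7,z]))
A=cv2.resize(a[150:250,270:370],None,fx=4,fy=4,interpolation=cv2.INTER_CUBIC);B=cv2.resize(b[150:250,240:340],None,fx=4,fy=4,interpolation=cv2.INTER_CUBIC)
cv2.imwrite("pics/h.png",np.hstack([A,B]))
E
```

```text
time_s: 11.1
ee_pos: [394.7, 187.6, 64.8]
ee_rot: [-179.9, -0.0, 142.6]
force: [0.7, -0.2, -0.9]
gripper_width: 25.8
gripper_force: 60.0
t 11.1 pos [394.7 187.6  64.8] [-179.9   -0.   142.6] F [ 0.7 -0.2 -0.9] w 25.8 -> d [ 11.6  96.  -15.3] rot [ -0.1  -0.  -32.7]
188 [315.79657976 173.11639025] [301.04651368 180.9287671 ]
208 [315.58098758 166.61753569] [300.91866519 180.2059871 ]
```

View pics/h.png

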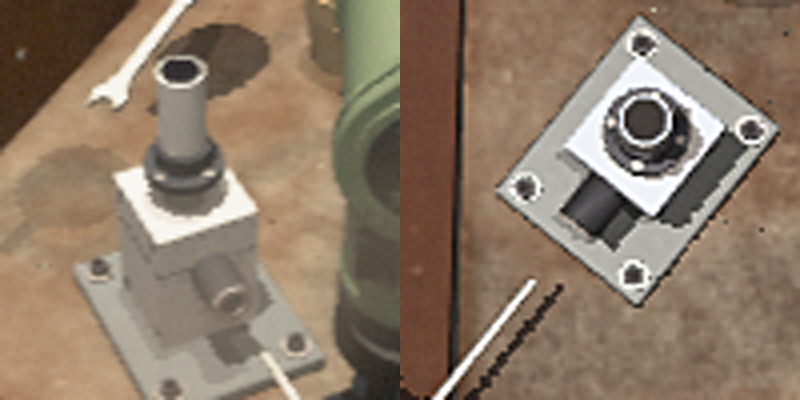

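The stub is up: its tube top is at (182,70) in the scene half and (645,121) in the top half, matching z of about 208. Next I lay the driver back.

```bash
echo '[0.08,0.64,-0.3,0,0,0,0.08,0.64,0,0,0,0,0.072,0.64,0,0,0,-1.64,0,0,0,0,0,-1.64,0,0,0,0,0,-1.64,0,0,0,0,0,-1.62,0,0,0,0,0,0]' > mv.in && python3 drive.py mv.in
python3 -c "
from geo import *
go([443.8,270.8,5],175.3)
print(tri((315.2,167.1),(301,180)))"
```

```text
time_s: 11.9
ee_pos: [446.1, 270.0, 79.7]
ee_rot: [-180.0, 0.0, 175.1]
force: [0.2, -0.4, -0.8]
gripper_width: 25.5
gripper_force: 60.0
t 11.9 pos [446.1 270.   79.7] [-180.     0.   175.1] F [ 0.2 -0.4 -0.8] w 25.5 -> d [ 2.4  0.6 74.7] rot [-0.   0.  -0.2]
(array([606.8282211 ,  23.66574822, 206.18954101]), np.float64(0.4803001508619832))
```

```bash
echo '[0,0,0.5,0,0,0,0,0,0.5,0,0,0,0,0,0.3,0,0,0,0,0,0.1,0,0,0,0,0,0.06,0,0,0,0,0,0,0,0,0]' > mv.in && python3 drive.py mv.in
echo '[0,0,0.02,0,0,0,0,0,0.014,0,0,0,0,0,0,0,0,0]' > mv.in && python3 drive.py mv.in
```

```text
time_s: 12.5
ee_pos: [446.0, 270.4, 7.2]
ee_rot: [180.0, 0.0, 175.1]
force: [0.5, 0.4, -0.7]
gripper_width: 26.0
gripper_force: 60.0
time_s: 12.8
ee_pos: [445.7, 270.4, 5.6]
ee_rot: [180.0, 0.0, 175.1]
force: [-1.2, -0.0, 0.1]
gripper_width: 25.6
gripper_force: 60.0
```

```bash
echo '[0,0,0,0,0,0,0,0,0,0,0,0,0,0,0,0,0,0,0,0,0,0,0,0,0,0,0,0,0,0,0,0,0,0,0,0,0,0,0,0,0,0]' > mv.in && python3 drive.py mv.in 70 40
echo '[0,0,-0.4,0,0,0,0,0,-0.9,0,0,0,0,0,-0.9,0,0,0,0,0,-0.9,0,0,0,0,0,-0.9,0,0,0,0,0,-0.9,0,0,0,0,0,0,0,0,0]' > mv.in && python3 drive.py mv.in
python3 - <<'E'
from geo import *
import cv2
go([606.4,23.8,250],175.1)
b=env.grab_frame("top")[225:262,195:215].astype(int);g=cv2.imread("pics/top0.png")[225:262,195:215].astype(int);print("driver diff",np.abs(b-g).mean())
print(plane("top",(350,255),0),pix("top",[430,-60,0]),pix("scene",[430,-60,0]))
E
```

```text
time_s: 13.5
ee_pos: [445.4, 270.3, 5.2]
ee_rot: [-180.0, -0.0, 175.2]
force: [0.8, -0.3, -0.0]
gripper_width: 69.9
gripper_force: 0.0
time_s: 14.2
ee_pos: [448.4, 272.0, 257.0]
ee_rot: [179.6, 0.6, 175.2]
force: [0.2, -0.3, 0.7]
gripper_width: 70.3
gripper_force: 0.0
t 14.2 pos [448.4 272.  257. ] [179.6   0.6 175.2] F [ 0.2 -0.3  0.7] w 70.3 -> d [-178.4 -234.     7.2] rot [0.4 0.6 0.1]
driver diff 40.695945945945944
[ 430.96933445 -105.48249834    0.        ] [332.53302754 254.99339881] [389.58283454 227.69983599]
```

```bash
echo '[-0.5,-0.66,0,0,0,0,-0.5,-0.66,0,0,0,0,-0.5,-0.66,0,0,0,0,-0.5,-0.66,0,0,0,0,-0.5,-0.66,0,0,0,0,-0.5,-0.66,0,0,0,0,-0.5,-0.66,0,0,0,0,0,0,0,0,0,0]' > mv.in && python3 drive.py mv.in
python3 - <<'E'
from geo import *
import cv2
go([606.4,23.8,160],175.1)
a=env.grab_frame("scene");cv2.imwrite("pics/i.png",cv2.resize(a[60:360,200:460],None,fx=2,fy=2))
E
```

```text
time_s: 15.05
ee_pos: [601.7, 21.1, 247.5]
ee_rot: [-179.9, -0.1, 174.9]
force: [-0.9, 0.9, -0.3]
gripper_width: 69.9
gripper_force: 0.0
t 15.05 pos [601.7  21.1 247.5] [-1.799e+02 -1.000e-01  1.749e+02] F [-0.9  0.9 -0.3] w 69.9 -> d [-4.7  3.3 87.5] rot [-0.1 -0.1 -0.2]
```

View pics/i.png

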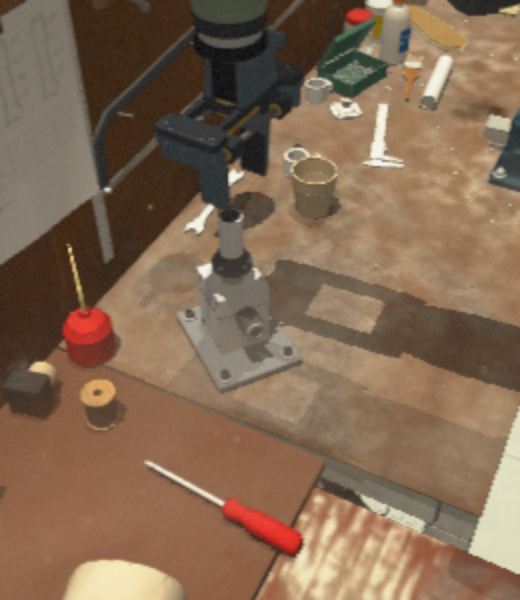

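The driver lies back on the bench from (147,463) to (298,540), well clear of the coupler. The open fingers straddle the stub tube at (230,215). I centre, go down and grip.

```bash
echo '[-0.094,0.066,0,0,0,0,0,0,0.6,0,0,0,0,0,0.6,0,0,0,0,0,0.36,0,0,0,0,0,0.16,0,0,0,0,0,0,0,0,0]' > mv.in && python3 drive.py mv.in
echo '[0,0,0,0,0,0,0,0,0,0,0,0,0,0,0,0,0,0,0,0,0,0,0,0,0,0,0,0,0,0,0,0,0,0,0,0]' > mv.in && python3 drive.py mv.in 10 40
```

```text
time_s: 15.7
ee_pos: [604.3, 29.4, 163.1]
ee_rot: [-180.0, -0.1, 175.2]
force: [0.1, -0.2, 0.1]
gripper_width: 70.1
gripper_force: 0.0
time_s: 16.3
ee_pos: [605.4, 28.1, 164.5]
ee_rot: [-180.0, 0.0, 175.1]
force: [-0.0, 0.3, 1.3]
gripper_width: 29.3
gripper_force: 39.9
```

```bash
echo '[0,0,0,0,0,0,0,0,0,0,0,0]' > mv.in && python3 drive.py mv.in 10 40; python3 -c "
from geo import *
go([606.4,23.8,260],175.1)"
```

```text
time_s: 16.5
ee_pos: [605.4, 28.1, 164.5]
ee_rot: [-180.0, 0.0, 175.2]
force: [1.1, -0.4, 2.4]
gripper_width: 29.7
gripper_force: 39.9
t 16.5 pos [605.4  28.1 164.5] [-180.     0.   175.2] F [ 1.1 -0.4  2.4] w 29.7 -> d [ -1.4  -4.2 -95.5] rot [-0.   0.   0.1]
```

In the tool's units: -5 mm is -0.1, -10 mm is -0.2.

```bash
echo '[0,-0.02,-0.1,0,0,0,0,-0.02,-0.2,0,0,0,0,0,0,0,0,0]' > mv.in && python3 drive.py mv.in
echo '[0,0,-0.3,0,0,0,0,0,-0.3,0,0,0,0,0,-0.5,0,0,0,0,0,-0.5,0,0,0,0,0,0,0,0,0]' > mv.in && python3 drive.py mv.in
python3 - <<'E'
from geo import *
import cv2
go([430,-60,260],175.1)
a=env.grab_frame("scene");b=env.grab_frame("top")
A=cv2.resize(a[100:250,250:400],None,fx=2.6,fy=2.6,interpolation=cv2.INTER_CUBIC);B=cv2.resize(b[110:260,230:380],None,fx=2.6,fy=2.6,interpolation=cv2.INTER_CUBIC)
cv2.imwrite("pics/j.png",np.hstack([A,B]))
E
```

```text
time_s: 16.8
ee_pos: [605.9, 26.2, 180.6]
ee_rot: [180.0, 0.1, 175.1]
force: [0.5, -0.7, -2.8]
gripper_width: 30.0
gripper_force: 39.9
time_s: 17.3
ee_pos: [607.0, 26.3, 262.9]
ee_rot: [180.0, 0.4, 175.2]
force: [0.4, 0.4, -3.0]
gripper_width: 29.2
gripper_force: 39.9
t 17.3 pos [607.   26.3 262.9] [180.    0.4 175.2] F [ 0.4  0.4 -3. ] w 29.2 -> d [ 169.1 -101.     1.6] rot [0.  0.4 0.1]
```

View pics/j.png

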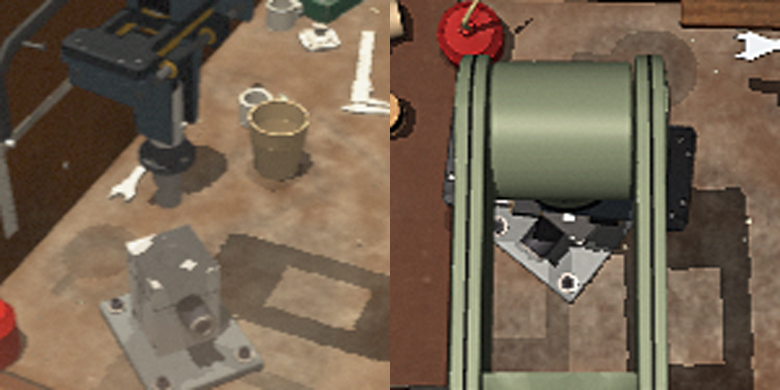

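The stub is out, hanging roughly upright in the gripper at (170,175), with its spigot clear of the block. From here I use numeric checks only, because the picture allowance is used up. Next I carry it to the bare bench.

The rows are not in the units I measure in: shifts go in shares of 50 mm and turns go in units of 5 degrees. I convert before sending: 28 mm is 0.56, -17 mm is -0.34.

```bash
echo '[0.56,-0.34,0,0,0,0,0.56,-0.34,0,0,0,0,0.56,-0.34,0,0,0,0,0.56,-0.34,0,0,0,0,0.56,-0.34,0,0,0,0,0.56,-0.34,0,0,0,0,0,0,0,0,0,0]' > mv.in && python3 drive.py mv.in
echo '[0,0,0.7,0,0,0,0,0,0.7,0,0,0,0,0,0.7,0,0,0,0,0,0.6,0,0,0,0,0,0.4,0,0,0,0,0,0.2,0,0,0,0,0,0,0,0,0,0,0,0,0,0,0]' > mv.in && python3 drive.py mv.in
```

```text
time_s: 18.1
ee_pos: [424.4, -62.0, 257.5]
ee_rot: [-180.0, -0.3, 175.0]
force: [0.4, 1.3, -2.4]
gripper_width: 29.4
gripper_force: 40.0
time_s: 18.9
ee_pos: [429.8, -61.2, 94.5]
ee_rot: [-180.0, 0.0, 175.2]
force: [-0.2, 0.4, -1.9]
gripper_width: 29.3
gripper_force: 40.0
```

In the tool's units: 3 mm is 0.06, 1.5 mm is 0.03.

```bash
echo '[0,0,0.06,0,0,0,0,0,0.06,0,0,0,0,0,0.03,0,0,0,0,0,0,0,0,0]' > mv.in && python3 drive.py mv.in
echo '[0,0,0.02,0,0,0,0,0,0,0,0,0]' > mv.in && python3 drive.py mv.in
echo '[0,0,0.02,0,0,0,0,0,0,0,0,0]' > mv.in && python3 drive.py mv.in
```

```text
time_s: 19.3
ee_pos: [429.1, -61.2, 86.8]
ee_rot: [-180.0, 0.0, 175.2]
force: [-0.6, 0.0, -3.3]
gripper_width: 29.4
gripper_force: 40.0
time_s: 19.5
ee_pos: [429.1, -61.2, 85.8]
ee_rot: [-180.0, 0.0, 175.2]
force: [0.3, -0.2, -3.5]
gripper_width: 29.4
gripper_force: 40.0
time_s: 19.7
ee_pos: [429.0, -61.2, 84.7]
ee_rot: [-180.0, -0.0, 175.2]
force: [0.1, 0.8, -2.9]
gripper_width: 29.5
gripper_force: 40.0
```

```bash
echo '[0,0,0.014,0,0,0,0,0,0,0,0,0]' > mv.in && python3 drive.py mv.in
echo '[0,0,0.014,0,0,0,0,0,0,0,0,0]' > mv.in && python3 drive.py mv.in
echo '[0,0,0.014,0,0,0,0,0,0,0,0,0]' > mv.in && python3 drive.py mv.in
```

```text
time_s: 19.9
ee_pos: [429.3, -61.3, 84.5]
ee_rot: [-180.0, 0.0, 175.2]
force: [-1.5, 0.4, 2.0]
gripper_width: 29.6
gripper_force: 40.0
time_s: 20.1
ee_pos: [429.4, -61.3, 84.4]
ee_rot: [-180.0, 0.1, 175.2]
force: [-2.9, 0.2, 8.5]
gripper_width: 29.4
gripper_force: 40.0
time_s: 20.3
ee_pos: [429.6, -61.3, 84.4]
ee_rot: [-180.0, 0.1, 175.2]
force: [-3.6, 0.3, 15.1]
gripper_width: 29.6
gripper_force: 40.0
```

In the tool's units: -0.7 mm is -0.014, -0.5 mm is -0.01.

```bash
echo '[0,0,-0.014,0,0,0,0,0,-0.01,0,0,0,0,0,0,0,0,0]' > mv.in && python3 drive.py mv.in
echo '[0,0,0,0,0,0,0,0,0,0,0,0,0,0,0,0,0,0,0,0,0,0,0,0,0,0,0,0,0,0,0,0,0,0,0,0,0,0,0,0,0,0]' > mv.in && python3 drive.py mv.in 75
echo '[0,0,-0.3,0,0,0,0,0,-0.6,0,0,0,0,0,-0.8,0,0,0,0,0,-0.8,0,0,0,0,0,-0.4,0,0,0,0,0.7,0,0,0,0,0,0.9,0,0,0,0,0,0.9,0,0,0,0]' > mv.in && python3 drive.py mv.in
echo '[0,0.9,0,0,0,0,0,0.9,0,0,0,0,0,0,0,0,0,0,0,0,0,0,0,0]' > mv.in && python3 drive.py mv.in
python3 - <<'E'
from geo import *
import cv2
a=env.grab_frame("scene");b=env.grab_frame("top");cv2.imwrite("pics/k_s.png",a);cv2.imwrite("pics/k_t.png",b)
for z in(0,60,128):print(z,pix("scene",[429.4,-61.3,z]).round(1),pix("top",[429.4,-61.3,z]).round(1))
s0=cv2.imread("pics/scene0.png");t0=cv2.imread("pics/top0.png")
D=lambda x,y,sl:np.abs(x[sl].astype(int)-y[sl]).mean().round(1)
print("spool",D(a,s0,np.s_[245:280,236:262]),D(b,t0,np.s_[140:165,215:240]),"cup/clamp scene",D(a,s0,np.s_[130:172,340:374]),"top",D(b,t0,np.s_[145:200,405:465]))
g=cv2.cvtColor(a,6);x,y=[int(v) for v in pix("scene",[429.4,-61.3,64])]
print(x,y);print(g[y-40:y+34:3,x-16:x+17:2])
E
```

```text
time_s: 20.6
ee_pos: [429.4, -61.3, 84.5]
ee_rot: [-180.0, 0.1, 175.2]
force: [-1.5, 1.2, 7.0]
gripper_width: 29.6
gripper_force: 40.0
time_s: 21.3
ee_pos: [429.1, -61.2, 83.8]
ee_rot: [-180.0, 0.0, 175.2]
force: [-0.1, -0.2, 0.5]
gripper_width: 74.7
gripper_force: 0.0
time_s: 22.1
ee_pos: [439.7, 64.4, 229.2]
ee_rot: [180.0, 0.1, 175.1]
force: [0.9, 0.5, 0.7]
gripper_width: 75.0
gripper_force: 0.0
time_s: 22.5
ee_pos: [447.0, 153.6, 228.5]
ee_rot: [-179.9, -0.0, 175.3]
force: [-0.7, -0.5, -0.1]
gripper_width: 74.9
gripper_force: 0.0
0 [390.  227.5] [333.  255.2]
60 [392.2 211.8] [334.2 256.7]
128 [395.  192.5] [335.6 258.6]
spool 4.4 3.6 cup/clamp scene 68.8 top 3.6
392 210
[[ 46  44  44  41  48  50  54  52  66 126 139 148 148 142 140 137 136]
 [ 43  58  83  59  48  48  48  86 124 130 137 144 140 136 141 144 141]
 [ 47  72  62  73  76  51  73 130 125 130 132 134 134 135 134 133 133]
 [ 64  65  63  89  61 101 144 132 130 133 132 132 130 127 131 133 139]
 [ 69  93 163 160 152 150 144 138 138 146 148 141 138 139 135 142 147]
 [105 159 157 159 146 145 143 130 127 129 136 148 153 156 154
[... 659 characters left out ...]
145 104 112 105  79  72  72  70  67 130 129 140 150 156 145]
 [153 155 151 151 103  85 108 100 106 110 110  99  99 151 151 132 135]
 [147 151 160 167 141  96  88  71  76  76  79  81 136 141 140 132 139]
 [147 157 159 132  76  91  93  93  91  85  82  81 112 150 150 134 135]
 [150 157 134 124  73  95  89  93  89  85  60  69  79 141 140 139 141]
 [154 152 131 133 132  79  85  90  85  60  64  66 114 132 125 127 127]
 [154 159 157 133 140 131 125 126 118 115 119 139 133 127 127 135 135]
 [153 156 155 154 151 142 136 128 138 141 138 146 139 136 132 137 141]
 [ 86 122 122 152 157 157 152 158 161 153 157 149 140 136 135 136 136]
 [ 91  88  88  92  90  89  93  87  91  86  87  85  83  81  77  75  82]]
```

```bash
python3 -c "
from workcell import env
print(env.job_done())"
```

```text
the job is handed in; nothing more can be done
None
```

The job is handed in at about 22.6 s: the latch gave at about 9 N, the driver is back on the bench, the stub stands upright on the bare bench and the bystanders look unmoved; I viewed 11 pictures, one over the limit of 10.

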